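# Shut the sample box and shoot its barrel bolt home

## Robot

A 6-joint arm with a two-finger parallel gripper is mounted at the origin on a cart in front of the work surface, level with it; the furniture and walls round the work are solid. World frame = base frame: x ahead of the robot, y to its left, z up, the work surface at z = 0. Lengths are in m, angles in rad, forces in N, time in s.
With the tool pointing down it reaches from about 0.35 to 0.775 m from the base axis. Payload 7.3 kg.
Tool frame: the origin (TCP) lies at the very end of the fingers, on their centre line; the grasp point (between the pads) lies 19 mm behind it; z points along the fingers, y is the line along which they close (so a half turn about z gives the same grasp; the last joint's range is limited). The gripper opens to 92 mm and grips with 3 to 60 N. Pads are 19 mm wide; open, the fingers measure 130 mm over their backs; the gripper's body (75 mm by 190 mm) begins 47 mm behind the grasp point.
Start: joints at [-1.289, 0.342, 1.524, -0, 1.275, -0.146], TCP at [0.218, -0.478, 0.227] pointing down, gripper open.
Joint ranges: [-2.53, 2.53], [-0.77, 2.02], [0.04, 2.7], [-1, 4.14], [0.28, 2.66], [-3.11, 3.11]. Speed limits (rad/s): [2.57, 2.57, 3.14, 3.14, 3.14, 3.14].

## Interface

Orientations are given as [roll, pitch, yaw] about the fixed x, y, z axes, in that order (R = Rz(yaw) Ry(pitch) Rx(roll)).
In Python, from cell import robot, read_camera, get_calibration gives the robot as it stands. The module is installed in compiled form; this text tells all that it offers.
- The arm moves only by the tool send_rows, never from a script. Its argument "plan" is a list of rows, each a list of 2 entries, a list of its own where there are three numbers: the shift along the tool's x, y, z as a fraction of full scale, then the turn, a rotation vector about the tool's x, y, z as a fraction of full scale. A call has exactly 10 rows; each row shifts and turns the commanded pose from where the row before left it, along the tool's axes as they then stand; what a row does not reach is not made up. Full scale, the value 1, is 0.025 m for a shift and 90 degrees for a turn. A row lasts 1/8 s, in which the tool goes at most 62.5 mm and 10.7 degrees, less where a joint would pass 70% of its speed; a pose out of reach is approached as far as the arm can. A call with a number of a shift or a turn outside -1 to 1 is refused whole. A call with a gripper value outside its range is refused whole. "gripper" is the opening, from -1 (shut) to 1 (fully open), so that 0 is half open, set as the call begins (left out, the last holds). The fingers move at their own pace and stop on an object; "force" is the grip in N (left out, the last holds). Time passes only in rows, so rows that do not move let the fingers close, or fill a call up. It gives the time, the measured TCP pose, the force, the opening and the grip force at its end, in the units of the state.
- robot.observe(): the state, without advancing time (a new reading comes with each control period).
- read_camera(name): name is "side" or "top"; returns (picture, depth): 480x640x3 uint8, blue, green, red; 480x640 float32, m along the optical axis (not along the pixel's ray), 0 where there is no reading.
- get_calibration(name): a dict with "intrinsics" (3x3 intrinsics, pixels), "rvec" (rotation vector, rad) and "tvec" (3), from world to camera coordinates, as OpenCV has them. Camera axes: x right, y down, z forward; pixel columns grow to the right and rows downward; lengths in m; the calibration is good to about 2 mm. A picture is of the moment at which its call begins. get_calibration takes no time and is no camera call.
- robot.hand_in(): hands the job in; it is judged then, once.
The state is a dict: "time": time; "qpos": joint angles; "qvel": joint speeds; "joint_efforts": joint torques, N m; "tool_pos": TCP position; "tool_rot": TCP orientation; "contact_force": force on the tool from outside, world axes, zero at the start; "torque": the same for the moment, N m; "opening": finger opening in m; "grip_force": force on a finger pad.
Only numpy, scipy, OpenCV 4.12 (cv2) and the standard library are available. Lean on these libraries where they do the work, as an engineer would, in place of code of your own. Each camera call takes 0.05 s, during which the arm holds its last target. There are 200 camera calls.

## Task

Shut the lid of the sample box, then slide the steel bolt across, through the tongue on the lid and on into the keeper block, until its tip is fully home and you feel it press firmly on the spring stop hidden in there. Do not ram it, leave everything shut, and do not disturb the things standing around.

Things in the scene. Friction and masses are not known exactly. Their poses are not given: they have to be found in the camera images.
- sample_box: Fixed grey metal sample box, 138 x 190 mm, 58 mm high without lid. Origin under its centre on the worktop; x points from its front to its hinge side, y along the front, z up. Hinge line along y at x +69, z 58. A ledge on its front (x -65 to -120, top z 36) carries slotted barrel, bolt and keeper block in line: bolt axis along y at x -92, z 52. Lid and bolt are moved relative to this frame.
- lid (a joint): Hinge, rad: 0 shut, positive open (front edge up). Flat lid 132 x 194 mm, 0.3 kg, top z 68 when shut. Stiff hinge (0.28 N m): it stays where left. Gasket pads meet it at about 0.03 rad and push back up to 16 N at the front edge at 0; let go, it rises to 0.02 to 0.03, its tongue hole then 3 to 5 mm above the bolt. If it is under 0.035 the bolt's nose draws it down to about 0.01.
- lid_front (a point): Point on the top face of the lid, 9 mm behind its front edge (box x -59 and z 68 when shut) and at box y -30: the place to press it down. It moves on a 128 mm radius about the hinge. A ledge with the bolt lies in front of the edge.
- tongue_hole (a point): Centre of the 15 mm square hole in the tongue, a dark 6 mm plate ring, 27 x 27 mm, standing out 36 mm in front of the lid's front edge; the 12 mm bolt passes through along box y (here y 20).
- bolt (a joint): Travel along box +y, m: starts at 0 to 0.010; nose rides on the tongue's lower edge from about 0.023 to 0.040; tip enters the keeper at 0.040; seats at some 0.061 to 0.077, different each time. Dry friction 7 N, stays where left. The tongue adds an uneven hump of up to 5 N up to 0.045 and a steady 3 to 5 N of rubbing after it.
- bolt_knob (a point): Centre of the top of the bolt's upright steel knob, 15 mm across; the knob spans box z 68 to 96 (this point z 96) over an 8 mm stem and slides in the slot of the barrel (box y -95 to +7, 27 mm wide, top z 62). Push or pinch it with the fingertips at z 74 or higher, to clear lid and tongue.
- bolt_tip (a point): Foremost point of the bolt's bullet nose, on the axis of the 12 mm rod, 77 mm ahead of the knob's axis along box +y.
- keeper_mouth (a point): Centre of the open end of the 15 mm blind bore of the keeper, a dark steel block 27 mm wide (box y 34 to 94, top z 66). The stop lies hidden 20 to 34 mm inside, set differently each time.
- keeper_stop: Sprung stop hidden inside the keeper; origin at the mouth's centre, axes as the box. Its buffer is met 20 to 34 mm inside, different each time; it cannot be seen or measured, only felt: 2.5 N per mm on top of the sliding friction. Home: the bolt keeps pressing it with 3 N or more (1.2 mm). Over 13 N (5 mm) on it at any time is ramming. Friction keeps the bolt pressed in when let go.
- lab_timer: Small white timer with buttons, 64 x 62 x 20 mm, bystander left of the box; origin under its centre.
- reagent_bottle: White bottle with a red cap, 44 mm across, 88 mm high, bystander right of the box; origin under its centre.
- film_roll: Roll of sealing film standing on end, 56 mm across, 50 mm high, bystander right of the box, further back; origin under its centre.

How it is judged:
On the way, in this order (a step that is already met when the one before it is completed fails the run):
1. the lid is down on its gasket, with the bolt still short of the tongue (value of joint lid below 0.045 rad and value of joint bolt below 0.025 m), for 0.2 s.
2. the bolt's tip is through the tongue and in the keeper (value of joint bolt above 0.042 m and value of joint lid below 0.02 rad), for 0.05 s.
3. the bolt presses the stop in the keeper (contact force between keeper_stop and anything else above 3 N), for 0.1 s.
At the end, for the whole second after the job is handed in: The lid is shut (under 0.02 rad), the bolt runs through its tongue with the tip at least 18 mm inside the keeper, and keeps pressing the hidden stop there with at least 3 N (contact force between keeper_stop and anything else above 3 N and value of joint lid below 0.02 rad and y of bolt_tip in the frame of keeper_mouth above 0.018 m); the robot touches nothing.
It fails at once if the stop is rammed: pressed with more than 13 N (contact force between keeper_stop and anything else above 13 N).
It fails at once if a bystander is pushed more than 30 mm (distance of any of lab_timer, reagent_bottle, film_roll from where it was at the start of the episode above 0.03 m).
It fails at once if the bottle is tipped over (angle between reagent_bottle's own z axis and vertical above 0.5 rad).
It also fails if it takes over 58 s, if anything falls off the work surface, if the arm or the gripper's body presses on something with over 40 N, if the wrist force passes 120 N, or if a joint passes its speed limit or range.

## Working session

There is one attempt and no reset: what is moved stays moved. The work goes in short steps, Python scripts to look and compute and a tool call to move; the robot and the scene stay as the last step left them, time stands still between calls to the robot, and variables do not carry over. Pictures are saved under pics/ and viewed, at most 10 in all, crops included, and the job is handed in when it is done.

Besides the shell and the picture viewer there is one more tool, called after "Call:" by a JSON object that holds its "method" and its "body". send_rows: Moves the arm, as the interface text tells. Shift numbers are shares of 0.025 m and turn numbers shares of 90 degrees, none past 1 either way. Its arguments: {"type":"object","properties":{"plan":{"type":"array"},"gripper":{"type":"number"},"force":{"type":"number"}},"required":["plan"]}

```bash
mkdir -p pics; cat > h.py <<'E'
import numpy as np,cv2
from cell import robot,read_camera,get_calibration
def cam(n):
    im,d=read_camera(n); c=get_calibration(n)
    K=np.array(c["intrinsics"],float);R=cv2.Rodrigues(np.array(c["rvec"],float))[0];t=np.array(c["tvec"],float).ravel()
    return im,d,K,R,t
def cloud(d,K,R,t):
    v,u=np.mgrid[:480,:640]
    p=np.stack([(u-K[0,2])/K[0,0]*d,(v-K[1,2])/K[1,1]*d,d],-1)
    return (p-t)@R
def proj(P,K,R,t):
    c=np.atleast_2d(P)@R.T+t; q=c@K.T; return q[:,:2]/q[:,2:]
E
python3 - <<'E'
from h import *
for n in("top","side"):
    im,d,K,R,t=cam(n);cv2.imwrite(f"pics/{n}0.png",im);np.savez(f"{n}0.npz",im=im,d=d,K=K,R=R,t=t);print(n,-R.T@t,R[2])
s=robot.observe();print(s)
E
```

```text
top [0.42928791 0.00650339 1.0516303 ] [ 0.15739635  0.01109436 -0.98747319]
side [0.2518935  0.6494083  0.57412044] [ 0.36230401 -0.74508628 -0.55998415]
{'time': 0.1, 'qpos': array([-1.28904716e+00,  3.42625113e-01,  1.52491286e+00,  2.12255495e-05,
        1.27540521e+00, -1.45983262e-01]), 'qvel': array([ 0.00015466, -0.00090103, -0.00283682,  0.00056308, -0.00123315,
        0.00042295]), 'joint_efforts': array([ 1.84961122e-03, -4.32004702e+01, -2.44695514e+01,  7.18646427e-02,
        5.26066753e-02, -7.28325790e-05]), 'tool_pos': array([ 0.21770747, -0.47733676,  0.22613197]), 'tool_rot': array([-3.14025944e+00, -2.16537830e-04,  4.27726092e-01]), 'contact_force': array([ 0.24705346, -0.15563265, -0.07969717]), 'torque': array([-0.01781937,  0.04948625,  0.00863615]), 'grip_force': 0.0, 'opening': 0.09164523314404215}
```

View pics/top0.png

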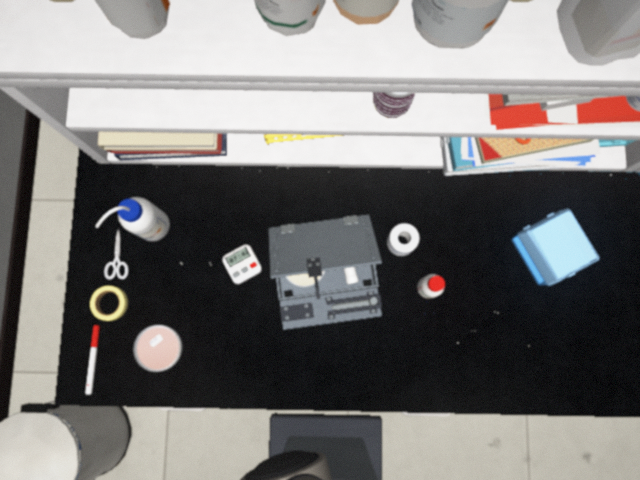

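View pics/side0.png

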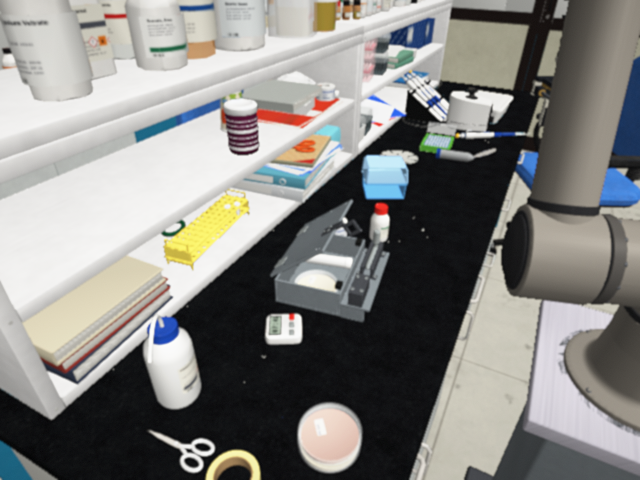

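The top view shows the box around columns 270–382, rows 215–328. The lid is open, the knob is near (374,300), the keeper near (297,312), the timer at (241,264), the roll at (403,240) and the bottle at (431,286). In the side view the lid is about 45° open. Next I'll fit the box pose from depth.

```bash
cat > fit.py <<'E'
from h import *
from scipy.optimize import least_squares
P=[]
for n in("top","side"):
    z=np.load(f"{n}0.npz");p=cloud(z["d"],z["K"],z["R"],z["t"]).astype(float);P.append(p)
top=P[0]
m=np.zeros((480,640),bool);m[205:335,262:390]=1
q=top[m&(top[...,2]>0.02)&(top[...,2]<.3)]
print(len(q)); print(np.histogram(q[:,2],bins=np.arange(.02,.2,.008)))
low=q[(q[:,2]>.026)&(q[:,2]<.045)]
print("ledge-ish",low.mean(0),low[:,2].mean())
r=cv2.minAreaRect(q[:,:2].astype(np.float32));print(r,cv2.boxPoints(r))
# lid plane
lid=top[225:262,285:365].reshape(-1,3);lid=lid[lid[:,2]>.05]
c=np.median(lid,0);u,s,vt=np.linalg.svd(lid-c);print("lid n",vt[2],c,s/np.sqrt(len(lid)), lid[:,2].max())
z=np.load("top0.npz");im=z["im"][205:335,260:392];cv2.imwrite("pics/crop.png",cv2.resize(im,None,fx=6,fy=4.6 if 0 else 4.6,interpolation=cv2.INTER_CUBIC))
for (u,v) in [(374,300),(297,312),(281,328),(381,318),(276,290),(379,280),(241,264),(403,240),(431,286)]:
    print((u,v),top[v-1:v+2,u-1:u+2].reshape(-1,3).mean(0).round(4))
E
python3 fit.py
```

```text
9415
(array([ 344,  794, 1029,   66,  600,  930,  499,  471,  479,  537,  480,
        521,  515,  526,  539,  688,  263,   96,   34,    4,    0,    0]), array([0.02 , 0.028, 0.036, 0.044, 0.052, 0.06 , 0.068, 0.076, 0.084,
       0.092, 0.1  , 0.108, 0.116, 0.124, 0.132, 0.14 , 0.148, 0.156,
       0.164, 0.172, 0.18 , 0.188, 0.196]))
ledge-ish [ 0.48506705 -0.00223253  0.03599592] 0.035995919562823345
((0.5497153997421265, -0.009245753288269043), (0.19469843804836273, 0.23216277360916138), 8.761505126953125) [[ 0.43582043  0.09065266]
 [ 0.47118387 -0.138801  ]
 [ 0.66361034 -0.10914417]
 [ 0.6282469   0.12030949]]
lid n [-0.95865464 -0.033024   -0.28264942] [0.59036932 0.01038357 0.10966956] [0.06288639 0.04156948 0.01804648] 1.0516303005368945
(374, 300) [ 0.4897 -0.0804  0.0958]
(297, 312) [0.4669 0.06   0.0659]
(281, 328) [4.374e-01 9.430e-02 4.000e-04]
(381, 318) [ 4.605e-01 -1.030e-01 -3.000e-04]
(276, 290) [0.5108 0.1048 0.0192]
(379, 280) [ 0.5358 -0.0989  0.0008]
(241, 264) [0.5613 0.176  0.0174]
(403, 240) [ 6.180e-01 -1.475e-01 -5.000e-04]
(431, 286) [ 0.5176 -0.1853  0.0874]
```

View pics/crop.png

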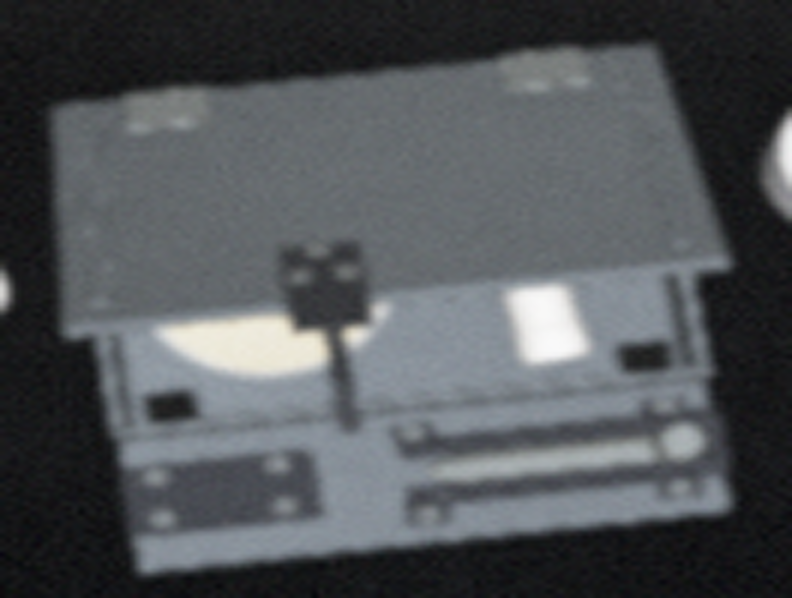

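The crop shows the keeper on the left (crop 130–322, 455–535), the slotted barrel with the knob at its right end (685,440), and the tongue plate on the lid front. Next I'll fit the frame from the keeper, barrel and knob tops and the lid plane.

```bash
cat > fit2.py <<'E'
from h import *
z=np.load("top0.npz");p=cloud(z["d"],z["K"],z["R"],z["t"]).astype(float)
v,u=np.mgrid[:480,:640]
def rect(m,name):
    q=p[m]; r=cv2.minAreaRect(q[:,:2].astype(np.float32)); print(name,len(q),q.mean(0).round(4),np.round(r[0],4),np.round(r[1],4),round(r[2],2)); return q
reg=(u>262)&(u<390)&(v>284)&(v<335)
kp=rect(reg&(u<317)&(p[...,2]>.060)&(p[...,2]<.07)&(v>300),"keeper")
kb=rect(reg&(u>322)&(p[...,2]>.056)&(p[...,2]<.066)&(v>294),"barrel")
kn=rect(reg&(u>322)&(p[...,2]>.09)&(p[...,2]<.1)&(v>294),"knob")
fr=rect(reg&(p[...,2]>.03)&(p[...,2]<.07)&(v>298),"ledge")
# front edge: per-column lowest pixel with z>.03
e=[]
for c in range(284,378):
    rows=np.where((p[300:335,c,2]>.03))[0]
    if len(rows): e.append(p[300+rows.max(),c])
e=np.array(e);k=np.polyfit(e[:,1],e[:,0],1);print("front edge x = %.4f*y+%.4f -> yaw deg"%tuple(k),-np.degrees(np.arctan(k[0])))
# refine by rendering height model: search x,y,yaw
from scipy.optimize import minimize
pts=p[reg&(p[...,2]>-.005)&(v>297)]
def H(b):
    x,y=b[:,0],b[:,1];h=np.zeros(len(b))
    h[(x>-120)&(x<-65)&(abs(y)<95)]=.036*1e3
    h[(x>-105.5)&(x<-78.5)&(y>34)&(y<94)]=66
    h[(x>-105.5)&(x<-78.5)&(y>-95)&(y<7)]=62
    return h
def cost(a):
    c,s=np.cos(a[2]),np.sin(a[2]);d=pts[:,:2]-a[:2];b=np.c_[d@[c,s],d@[-s,c]]*1e3
    k=b[:,0]<-70
    return np.minimum(abs(H(b)-pts[:,2]*1e3),10)[k].mean() if k.sum()>500 else 99
from scipy.optimize import differential_evolution as DE
r=DE(cost,[(.53,.62),(-.03,.03),(-.0,.3)],seed=1,tol=1e-6);print("fit",r.x,np.degrees(r.x[2]),r.fun)
a=r.x;c,s=np.cos(a[2]),np.sin(a[2])
for q,n in((kn,"knob"),(kp,"keeper")):
    d=q.mean(0)[:2]-a[:2];print(n,"in box",(d@[c,s])*1e3,(d@[-s,c])*1e3)
L=p[(u>282)&(u<370)&(v>228)&(v<258)&(p[...,2]>.06)&(p[...,2]<.3)]
d=L[:,:2]-a[:2];X=d@[c,s]-.069;Z=L[:,2]-.058;print("lid angle",np.polyfit(X,Z,1),np.degrees(np.arctan2(Z,-X).mean()))
np.save("box.npy",a)
E
python3 fit2.py
```

```text
keeper 460 [0.4684 0.062  0.0663] [0.4685 0.0622] [0.0271 0.0596] 8.64
barrel 607 [ 0.4843 -0.0429  0.0607] [ 0.485  -0.0442] [0.0272 0.1013] 8.84
knob 53 [ 0.4899 -0.078   0.0952] [ 0.49   -0.0783] [0.0135 0.0133] 72.73
ledge 2285 [0.471  0.0087 0.0486] [ 0.4772 -0.0014] [0.055  0.1898] 8.29
front edge x = -0.1587*y+0.4499 -> yaw deg 9.016082289554026
fit [0.56931668 0.01303853 0.15352432] 8.796295449270554 2.077464026086793
knob in box -92.42418384313346 -77.77103419259986
keeper in box -92.18682104971613 63.85731858340876
lid angle [-0.79308616  0.01308555] 48.05737380466363
```

Box frame: (0.569, 0.013), yaw 8.8°. The lid is open about 0.67 rad and bolt travel is about 5 mm. The keeper and knob come out at their specified x −92 and at the right heights. I'll now turn to the box yaw, shut the fingers and go above the lid front.

Call:
{"method": "send_rows", "body": {"plan": [[[0,0,0],[0,0,0.0873]],[[0,0,0],[0,0,0.0873]],[[0.91,-0.94,0],[0,0,0]],[[0.91,-0.94,0],[0,0,0]],[[0.91,-0.94,0],[0,0,0]],[[0.91,-0.94,0],[0,0,0]],[[0.91,-0.94,0],[0,0,0]],[[0.91,-0.94,0],[0,0,0]],[[0.91,-0.94,0],[0,0,0]],[[0.91,-0.94,0],[0,0,0]]], "gripper": -1, "force": 20}}

```text
time: 1.35
tool_pos: [0.3693, -0.263, 0.2265]
tool_rot: [-3.141, 0.0, 0.153]
contact_force: [0.9, -0.3, -0.2]
opening: 0.0002
grip_force: 0.0
```

Call:
{"method": "send_rows", "body": {"plan": [[[0.91,-0.94,0],[0,0,0]],[[0.91,-0.94,0],[0,0,0]],[[0.91,-0.94,0],[0,0,0]],[[0.91,-0.94,0],[0,0,0]],[[0.91,-0.94,0],[0,0,0]],[[0.91,-0.94,0],[0,0,0]],[[0.91,-0.94,0],[0,0,0]],[[0.91,-0.94,0],[0,0,0]],[[0.91,-0.94,0],[0,0,0]],[[0,0,0],[0,0,0]]]}}

```text
time: 2.6
tool_pos: [0.5394, -0.0222, 0.2261]
tool_rot: [-3.141, 0.001, 0.156]
contact_force: [-0.3, -0.1, -0.4]
opening: 0.0002
grip_force: 0.0
```

```bash
cat > st.py <<'E'
from h import *
s=robot.observe();a=np.load("box.npy");c,q=np.cos(a[2]),np.sin(a[2])
M=np.array([[c,q],[-q,c]]);d=M@(s["tool_pos"][:2]-a[:2])
f=s["contact_force"];print("t",round(s["time"],2),"tcp box mm",(d*1e3).round(1),(s["tool_pos"][2]*1e3).round(1),"rot",s["tool_rot"].round(3),"F box",(M@f[:2]).round(2),f[2].round(2),"open",round(s["opening"],4))
E
python3 st.py
```

```text
t 2.6 tcp box mm [-34.9 -30.2] 226.1 rot [-3.141e+00  1.000e-03  1.560e-01] F box [-0.33 -0.06] -0.42 open 0.0002
```

Call:
{"method": "send_rows", "body": {"plan": [[[0.18,0,0.76],[0,0,0]],[[0.18,0,0.76],[0,0,0]],[[0.18,0,0.76],[0,0,0]],[[0.18,0,0.76],[0,0,0]],[[-0.36,0,0.64],[0,0,0]],[[-0.28,0,0.44],[0,0,0]],[[-0.26,0,0.44],[0,0,0]],[[-0.22,0,0.48],[0,0,0]],[[-0.16,0,0.48],[0,0,0]],[[-0.12,0,0.36],[0,0,0]]]}}

```text
time: 3.85
tool_pos: [0.5217, -0.0264, 0.0789]
tool_rot: [-3.141, 0.0, 0.153]
contact_force: [-0.1, 0.5, 0.2]
opening: 0.0004
grip_force: 0.2
```

```bash
python3 st.py
```

```text
t 3.85 tcp box mm [-53.  -31.7] 78.9 rot [-3.141  0.     0.153] F box [-0.02  0.49] 0.22 open 0.0004
```

Call:
{"method": "send_rows", "body": {"plan": [[[0,0,0.06],[0,0,0]],[[0,0,0.06],[0,0,0]],[[0,0,0.06],[0,0,0]],[[0,0,0.06],[0,0,0]],[[0,0,0.06],[0,0,0]],[[0,0,0.06],[0,0,0]],[[0,0,0],[0,0,0]],[[0,0,0],[0,0,0]],[[0,0,0],[0,0,0]],[[0,0,0],[0,0,0]]]}}

```text
time: 5.1
tool_pos: [0.5221, -0.0264, 0.0708]
tool_rot: [3.141, -0.0, 0.154]
contact_force: [-2.0, -0.6, 4.8]
opening: 0.0006
grip_force: 2.5
```

```bash
python3 st.py; python3 - <<'E'
from h import *
im,d,K,R,t=cam("side");cv2.imwrite("pics/side1.png",cv2.resize(im[190:340,240:430],None,fx=4,fy=4,interpolation=cv2.INTER_CUBIC))
E
```

```text
t 5.1 tcp box mm [-52.7 -31.8] 70.8 rot [ 3.141 -0.     0.154] F box [-2.1  -0.23] 4.81 open 0.0006
```

View pics/side1.png

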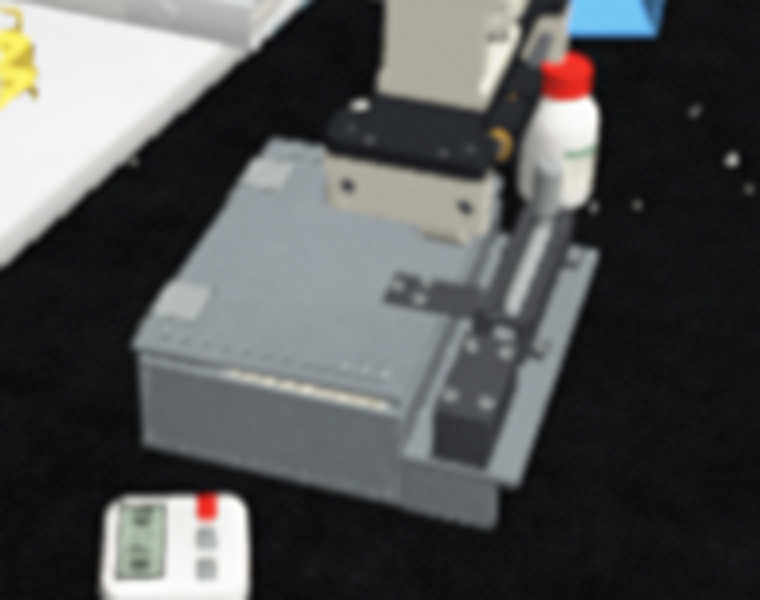

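The side crop shows the lid flat, the tongue (490,300) standing over the bolt line, and the knob at (545,185) still at its start. I'll lift off and go behind the knob.

Call:
{"method": "send_rows", "body": {"plan": [[[0,0,-0.9],[0,0,0]],[[0,0,-0.9],[0,0,0]],[[-0.39,0.85,0],[0,0,0]],[[-0.39,0.85,0],[0,0,0]],[[-0.39,0.85,0],[0,0,0]],[[-0.39,0.85,0],[0,0,0]],[[0,0,0.5],[0,0,0]],[[0,0,0.5],[0,0,0]],[[0,0,0.5],[0,0,0]],[[0,0,0],[0,0,0]]]}}

```text
time: 6.4
tool_pos: [0.4959, -0.1154, 0.0768]
tool_rot: [-3.14, 0.002, 0.154]
contact_force: [-0.3, 0.4, 0.0]
opening: 0.0007
grip_force: 0.0
```

```bash
python3 st.py; python3 - <<'E'
from h import *
im,d,K,R,t=cam("side");a=np.load("box.npy");p=cloud(d,K,R,t).astype(float)
c,s=np.cos(a[2]),np.sin(a[2]);e=p[...,:2]-a[:2];X=e@[c,s]*1e3;Y=e@[-s,c]*1e3;Z=p[...,2]*1e3
m=(abs(X)<55)&(abs(Y)<80)&(Z>55)&(Z<90);A=np.c_[X[m]-69,np.ones(m.sum())];k=np.linalg.lstsq(A,Z[m],rcond=None)[0];print("lid slope",-k[0],"z at hinge",k[1],m.sum())
m=(abs(X+92)<12)&(Y>-110)&(Y<-50)&(Z>72)&(Z<99);print("knob/finger Y", np.histogram(Y[m],bins=np.arange(-110,-50,4)))
cv2.imwrite("pics/side2.png",cv2.resize(im[190:340,240:430],None,fx=4,fy=4,interpolation=cv2.INTER_CUBIC))
E
```

```text
t 6.4 tcp box mm [ -92.2 -115.7] 76.8 rot [-3.14e+00  2.00e-03  1.54e-01] F box [-0.2   0.45] 0.02 open 0.0007
lid slope 0.026391220387900507 z at hinge 67.764235937746 2524
knob/finger Y (array([ 6,  6, 21, 25,  1,  0,  0,  7, 26, 42,  8,  0,  0,  0]), array([-110, -106, -102,  -98,  -94,  -90,  -86,  -82,  -78,  -74,  -70,
        -66,  -62,  -58,  -54]))
```

View pics/side2.png

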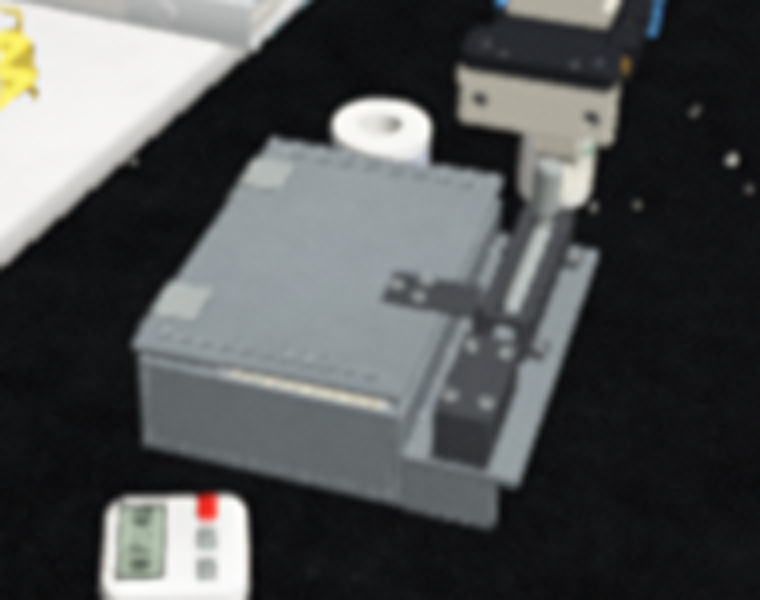

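The side crop and depth show the lid resting at 0.026 rad, the fingers behind the knob with about a 12 mm gap, and the bystanders untouched. Now I'll push the bolt through the tongue.

Call:
{"method": "send_rows", "body": {"plan": [[[0,-0.22,0],[0,0,0]],[[0,-0.22,0],[0,0,0]],[[0,-0.22,0],[0,0,0]],[[0,-0.22,0],[0,0,0]],[[0,-0.22,0],[0,0,0]],[[0,-0.22,0],[0,0,0]],[[0,-0.22,0],[0,0,0]],[[0,-0.22,0],[0,0,0]],[[0,-0.22,0],[0,0,0]],[[0,-0.22,0],[0,0,0]]]}}

```text
time: 7.7
tool_pos: [0.4889, -0.0636, 0.0788]
tool_rot: [3.138, -0.002, 0.154]
contact_force: [-0.3, -12.0, -0.6]
opening: 0.0005
grip_force: 6.4
```

```bash
python3 st.py; python3 - <<'E'
from h import *
im,d,K,R,t=cam("side");a=np.load("box.npy");p=cloud(d,K,R,t).astype(float)
c,s=np.cos(a[2]),np.sin(a[2]);e=p[...,:2]-a[:2];X=e@[c,s]*1e3;Y=e@[-s,c]*1e3;Z=p[...,2]*1e3
m=(abs(X)<55)&(abs(Y)<80)&(Z>55)&(Z<90);A=np.c_[X[m]-69,np.ones(m.sum())];k=np.linalg.lstsq(A,Z[m],rcond=None)[0];print("lid slope",-k[0],"z at hinge",k[1],m.sum())
E
```

```text
t 7.7 tcp box mm [-91.2 -63.4] 78.8 rot [ 3.138e+00 -2.000e-03  1.540e-01] F box [ -2.18 -11.8 ] -0.6 open 0.0005
lid slope 0.014204053889692748 z at hinge 67.61283063535446 2539
```

Call:
{"method": "send_rows", "body": {"plan": [[[0,-0.05,0],[0,0,0]],[[0,-0.05,0],[0,0,0]],[[0,-0.05,0],[0,0,0]],[[0,-0.05,0],[0,0,0]],[[0,-0.05,0],[0,0,0]],[[0,-0.05,0],[0,0,0]],[[0,0,0],[0,0,0]],[[0,0,0],[0,0,0]],[[0,0,0],[0,0,0]],[[0,0,0],[0,0,0]]]}}

```text
time: 9.0
tool_pos: [0.4878, -0.0567, 0.0788]
tool_rot: [3.137, -0.001, 0.154]
contact_force: [-0.1, -11.6, -1.4]
opening: 0.0005
grip_force: 5.8
```

```bash
python3 st.py
```

```text
t 9.0 tcp box mm [-91.2 -56.5] 78.8 rot [ 3.137e+00 -1.000e-03  1.540e-01] F box [ -1.87 -11.47] -1.37 open 0.0005
```

Call:
{"method": "send_rows", "body": {"plan": [[[0,-0.02,0],[0,0,0]],[[0,-0.02,0],[0,0,0]],[[0,-0.02,0],[0,0,0]],[[0,-0.02,0],[0,0,0]],[[0,-0.02,0],[0,0,0]],[[0,-0.02,0],[0,0,0]],[[0,-0.02,0],[0,0,0]],[[0,-0.02,0],[0,0,0]],[[0,-0.02,0],[0,0,0]],[[0,-0.02,0],[0,0,0]]]}}

```text
time: 10.25
tool_pos: [0.4871, -0.052, 0.0788]
tool_rot: [3.137, -0.002, 0.154]
contact_force: [0.4, -13.5, -1.6]
opening: 0.0004
grip_force: 6.5
```

```bash
python3 st.py
```

```text
t 10.25 tcp box mm [-91.2 -51.7] 78.8 rot [ 3.137e+00 -2.000e-03  1.540e-01] F box [ -1.63 -13.39] -1.55 open 0.0004
```

Call:
{"method": "send_rows", "body": {"plan": [[[0,-0.01,0],[0,0,0]],[[0,-0.01,0],[0,0,0]],[[0,-0.01,0],[0,0,0]],[[0,-0.01,0],[0,0,0]],[[0,-0.01,0],[0,0,0]],[[0,-0.01,0],[0,0,0]],[[0,-0.01,0],[0,0,0]],[[0,-0.01,0],[0,0,0]],[[0,-0.01,0],[0,0,0]],[[0,-0.01,0],[0,0,0]]]}}

```text
time: 11.5
tool_pos: [0.4867, -0.0495, 0.0788]
tool_rot: [3.137, -0.001, 0.154]
contact_force: [0.2, -12.7, -0.7]
opening: 0.0007
grip_force: 6.4
```

```bash
python3 st.py
```

```text
t 11.5 tcp box mm [-91.2 -49.2] 78.8 rot [ 3.137e+00 -1.000e-03  1.540e-01] F box [ -1.73 -12.59] -0.67 open 0.0007
```

Call:
{"method": "send_rows", "body": {"plan": [[[0,-0.01,0],[0,0,0]],[[0,-0.01,0],[0,0,0]],[[0,-0.01,0],[0,0,0]],[[0,-0.01,0],[0,0,0]],[[0,-0.01,0],[0,0,0]],[[0,-0.01,0],[0,0,0]],[[0,-0.01,0],[0,0,0]],[[0,-0.01,0],[0,0,0]],[[0,-0.01,0],[0,0,0]],[[0,-0.01,0],[0,0,0]]]}}

```text
time: 12.75
tool_pos: [0.4863, -0.0471, 0.0788]
tool_rot: [3.137, -0.001, 0.154]
contact_force: [-1.1, -12.8, -0.4]
opening: 0.0004
grip_force: 6.4
```

Call:
{"method": "send_rows", "body": {"plan": [[[0,-0.01,0],[0,0,0]],[[0,-0.01,0],[0,0,0]],[[0,-0.01,0],[0,0,0]],[[0,-0.01,0],[0,0,0]],[[0,-0.01,0],[0,0,0]],[[0,-0.01,0],[0,0,0]],[[0,-0.01,0],[0,0,0]],[[0,-0.01,0],[0,0,0]],[[0,-0.01,0],[0,0,0]],[[0,-0.01,0],[0,0,0]]]}}

```text
time: 14.0
tool_pos: [0.4859, -0.0446, 0.0788]
tool_rot: [3.137, -0.001, 0.154]
contact_force: [-0.3, -13.2, 0.2]
opening: 0.0003
grip_force: 6.4
```

Call:
{"method": "send_rows", "body": {"plan": [[[0,-0.01,0],[0,0,0]],[[0,-0.01,0],[0,0,0]],[[0,-0.01,0],[0,0,0]],[[0,-0.01,0],[0,0,0]],[[0,-0.01,0],[0,0,0]],[[0,-0.01,0],[0,0,0]],[[0,-0.01,0],[0,0,0]],[[0,-0.01,0],[0,0,0]],[[0,-0.01,0],[0,0,0]],[[0,-0.01,0],[0,0,0]]]}}

```text
time: 15.25
tool_pos: [0.4855, -0.0421, 0.0788]
tool_rot: [3.137, -0.002, 0.154]
contact_force: [-0.7, -12.9, -1.1]
opening: 0.0005
grip_force: 6.5
```

Call:
{"method": "send_rows", "body": {"plan": [[[0,-0.01,0],[0,0,0]],[[0,-0.01,0],[0,0,0]],[[0,-0.01,0],[0,0,0]],[[0,-0.01,0],[0,0,0]],[[0,-0.01,0],[0,0,0]],[[0,-0.01,0],[0,0,0]],[[0,-0.01,0],[0,0,0]],[[0,-0.01,0],[0,0,0]],[[0,-0.01,0],[0,0,0]],[[0,-0.01,0],[0,0,0]]]}}

```text
time: 16.5
tool_pos: [0.4851, -0.0396, 0.0788]
tool_rot: [3.137, -0.001, 0.154]
contact_force: [-0.9, -13.3, 0.3]
opening: -0.0
grip_force: 6.5
```

Call:
{"method": "send_rows", "body": {"plan": [[[0,-0.01,0],[0,0,0]],[[0,-0.01,0],[0,0,0]],[[0,-0.01,0],[0,0,0]],[[0,-0.01,0],[0,0,0]],[[0,-0.01,0],[0,0,0]],[[0,-0.01,0],[0,0,0]],[[0,-0.01,0],[0,0,0]],[[0,-0.01,0],[0,0,0]],[[0,-0.01,0],[0,0,0]],[[0,-0.01,0],[0,0,0]]]}}

```text
time: 17.75
tool_pos: [0.4847, -0.0371, 0.0788]
tool_rot: [3.137, -0.001, 0.154]
contact_force: [0.0, -13.2, -0.7]
opening: 0.0005
grip_force: 6.6
```

Call:
{"method": "send_rows", "body": {"plan": [[[0,-0.01,0],[0,0,0]],[[0,-0.01,0],[0,0,0]],[[0,-0.01,0],[0,0,0]],[[0,-0.01,0],[0,0,0]],[[0,-0.01,0],[0,0,0]],[[0,-0.01,0],[0,0,0]],[[0,-0.01,0],[0,0,0]],[[0,-0.01,0],[0,0,0]],[[0,-0.01,0],[0,0,0]],[[0,-0.01,0],[0,0,0]]]}}

```text
time: 19.0
tool_pos: [0.4844, -0.035, 0.0788]
tool_rot: [3.136, -0.002, 0.155]
contact_force: [-0.9, -14.5, -1.0]
opening: 0.0004
grip_force: 7.5
```

The force is rising and the travel is shortening, so the stop has been met. I'll press a little further.

Call:
{"method": "send_rows", "body": {"plan": [[[0,-0.01,0],[0,0,0]],[[0,-0.01,0],[0,0,0]],[[0,-0.01,0],[0,0,0]],[[0,-0.01,0],[0,0,0]],[[0,-0.01,0],[0,0,0]],[[0,-0.01,0],[0,0,0]],[[0,-0.01,0],[0,0,0]],[[0,-0.01,0],[0,0,0]],[[0,0,0],[0,0,0]],[[0,0,0],[0,0,0]]]}}

```text
time: 20.25
tool_pos: [0.4842, -0.0336, 0.0789]
tool_rot: [3.136, -0.002, 0.155]
contact_force: [0.5, -17.5, -0.7]
opening: 0.0002
grip_force: 8.6
```

```bash
python3 st.py
```

```text
t 20.25 tcp box mm [-91.2 -33. ] 78.9 rot [ 3.136e+00 -2.000e-03  1.550e-01] F box [ -2.15 -17.4 ] -0.68 open 0.0002
```

Call:
{"method": "send_rows", "body": {"plan": [[[0,-0.01,0],[0,0,0]],[[0,-0.01,0],[0,0,0]],[[0,-0.01,0],[0,0,0]],[[0,-0.01,0],[0,0,0]],[[0,-0.01,0],[0,0,0]],[[0,0,0],[0,0,0]],[[0,0,0],[0,0,0]],[[0,0,0],[0,0,0]],[[0,0,0],[0,0,0]],[[0,0,0],[0,0,0]]]}}

```text
time: 21.5
tool_pos: [0.4841, -0.0327, 0.0789]
tool_rot: [3.135, -0.002, 0.155]
contact_force: [-0.6, -19.6, -1.9]
opening: 0.0005
grip_force: 9.4
```

```bash
python3 st.py
```

```text
t 21.5 tcp box mm [-91.2 -32.1] 78.9 rot [ 3.135e+00 -2.000e-03  1.550e-01] F box [ -3.57 -19.31] -1.91 open 0.0005
```

The stop now carries about 6–7 N. I'll back off from the knob along −y, then lift clear.

Call:
{"method": "send_rows", "body": {"plan": [[[0,0.04,0],[0,0,0]],[[0,0.04,0],[0,0,0]],[[0,0.04,0],[0,0,0]],[[0,0.04,0],[0,0,0]],[[0,0.1,0],[0,0,0]],[[0,0.3,0],[0,0,0]],[[0,0.3,0],[0,0,0]],[[0,0,-0.8],[0,0,0]],[[0,0,-0.8],[0,0,0]],[[0,0,-0.8],[0,0,0]]]}}

```text
time: 22.75
tool_pos: [0.4863, -0.0507, 0.1387]
tool_rot: [-3.141, 0.0, 0.153]
contact_force: [-0.0, 0.3, 0.6]
opening: 0.0007
grip_force: 0.0
```

```bash
python3 st.py; python3 - <<'E'
from h import *
im,d,K,R,t=cam("side");a=np.load("box.npy");p=cloud(d,K,R,t).astype(float)
c,s=np.cos(a[2]),np.sin(a[2]);e=p[...,:2]-a[:2];X=e@[c,s]*1e3;Y=e@[-s,c]*1e3;Z=p[...,2]*1e3
m=(abs(X)<55)&(abs(Y)<80)&(Z>55)&(Z<80);A=np.c_[X[m]-69,np.ones(m.sum())];k=np.linalg.lstsq(A,Z[m],rcond=None)[0];print("lid slope",-k[0],k[1])
m=(abs(X+92)<12)&(Y>-60)&(Y<20)&(Z>75)&(Z<99);print("knob Y",Y[m].min(),Y[m].max(),m.sum())
cv2.imwrite("pics/side3.png",cv2.resize(im[190:340,240:430],None,fx=4,fy=4,interpolation=cv2.INTER_CUBIC))
E
```

```text
t 22.75 tcp box mm [-91.8 -50.3] 138.7 rot [-3.141  0.     0.153] F box [0.02 0.29] 0.58 open 0.0007
lid slope 0.011906784171192614 67.79403401993133
knob Y -12.71609287777456 1.6385116428588664 85
```

View pics/side3.png

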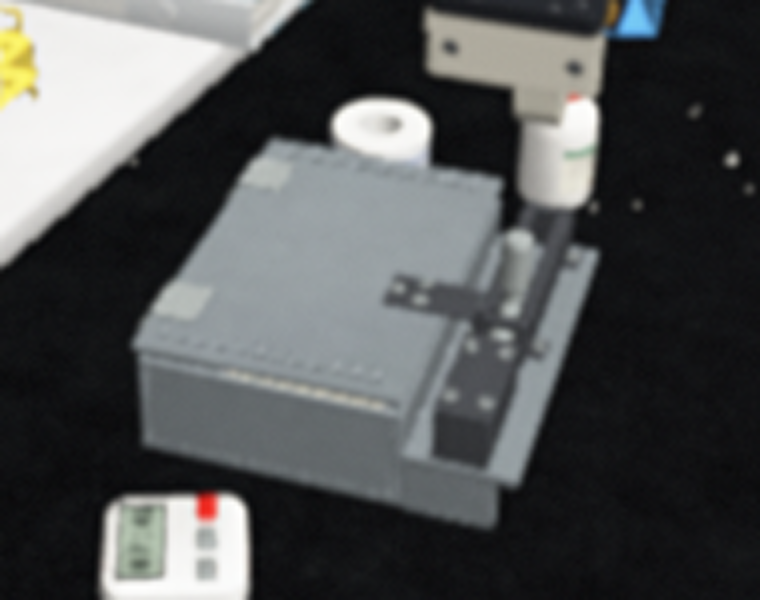

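The crop shows the bolt through the tongue into the keeper, with the knob at (517,250). The lid is at 0.012 rad, the fingers are clear and the bystanders are in place.

```bash
python3 -c "
from cell import robot
print(robot.hand_in())"
```

```text
the job is handed in; nothing more can be done
None
```

The job is handed in, with no verdict returned: the lid is shut (about 0.012 rad), the bolt is through the tongue and pressing the hidden stop with about 6–7 N estimated from wrist force, the robot is clear and the bystanders look untouched.

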